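# Slide the saucepan to the keep-warm ring and put its lid on

## Task

Slide the open saucepan along the glass of the hob, without lifting or tipping it, from the large ring to the small keep-warm ring, steering round the spice jar, so that its base ends wholly inside the small circle. Then pick up the pan's lid and set it on the pan, level and properly seated in the rim, without dropping it. Do not disturb the spice jar or the short tin.

Things in the scene. Friction and masses are not known exactly. Their poses are not given: they have to be found in the camera images.
- hob: Fixed slim two-ring hob, black glass 235 (x) x 400 (y) mm, on a low four-legged riser shelf; glass 266 mm above the table. Origin on the glass midway between the two ring centres, which lie at y = +105 and -105 mm (which ring is on which side varies). The glass reaches 100 mm to +x (back) and 135 mm to -x (front, with printed touch keys).
- large_ring: Large cooking ring: a double circle printed flat on the glass, outer diameter 166 mm. Origin at its centre, on the glass.
- small_ring: Small keep-warm ring: a single circle printed flat on the glass, inner diameter 120 mm, outer 126 mm. Origin at its centre, on the glass. Not raised.
- pan: Loose open shallow steel saucepan, 0.35 to 0.7 kg, outer diameter 104 mm (base 92), 46 mm high, inner diameter at the rim 98. One straight level dark wooden handle along the pan's -x (towards the hob's front, up to 0.4 rad off): 22 mm wide, 16 thick, middle 36 mm above the base, wood from 64 to 140 mm from the axis. Origin: centre of the base; z up. Starts on the large ring.
- pan_handle (a point): Point on the middle line of the handle, 100 mm from the pan's axis (pan frame -100, 0, 36 mm), a good place to grip from above.
- pan_rim (a point): Centre of the pan's mouth, level with the rim, 46 mm above its base.
- lid: Loose steel lid, 0.2 kg, diameter 110 mm, lying knob up on the table, left or right of the robot's front. Underneath a plug 8 mm deep, diameter 88 tapering to 84 mm, that sits inside the pan's rim (5 mm play all round). On top a round dark wooden knob, diameter 32 mm, from 23 to 45 mm above the origin. Origin: centre of the plug's underside; z up.
- lid_knob (a point): On the lid's axis in the middle of the knob's height, 34 mm above the lid's origin; grip the knob here from above.
- lid_seat (a point): On the lid's axis, in the plane of the plate's underside, 8 mm above the lid's origin; coincides with point pan_rim when the lid is seated centrally.
- spice_jar: Bystander: loose spice jar with yellow cap, diameter 45 mm, 107 mm high, standing on the glass behind the line between the two rings, about midway; so near that a pan slid straight across can strike it. Origin at the centre of its base.
- short_tin: Bystander: loose short round tin, diameter 75 mm, 58 mm high, on the table on the side where the lid is not. Origin at the centre of its base.

How it is judged:
On the way:
1. the open pan stands at rest inside the small ring, the lid not yet on it (horizontal distance between pan and small_ring below 0.016 m and z of pan in the frame of small_ring below 0.004 m and angle between pan's own z axis and vertical below 0.04 rad and linear speed of pan below 0.01 m/s and horizontal distance between lid and pan above 0.07 m), for 0.2 s.
At the end, for the whole second after the job is handed in: The pan stands upright and at rest on the glass with its axis within 16 mm of the small ring's centre (base inside the circle), and the lid is seated on it: plate on the rim (within 4 mm in height, 8 mm sideways), level within 0.05 rad, at rest (horizontal distance between pan and small_ring below 0.016 m and z of pan in the frame of small_ring below 0.004 m and angle between pan's own z axis and vertical below 0.04 rad and linear speed of each of pan, lid below 0.01 m/s and horizontal distance between lid_seat and pan_rim below 0.008 m and z of lid_seat in the frame of pan_rim between -0.004 and 0.004 m and angle between lid's own z axis and vertical below 0.05 rad); the robot touches nothing.
It fails at once if the pan is lifted more than 8 mm off the glass (z of pan in the frame of small_ring above 0.008 m).
It fails at once if the pan is tipped by more than 0.12 rad (angle between pan's own z axis and vertical above 0.12 rad).
It fails at once if the lid is dropped: it moves faster than 0.5 m/s with nothing of the gripper touching it (linear speed of lid above 0.5 m/s and contact force between each of the arm, the fingers and lid below 0.05 N).
It fails at once if the spice jar is shifted by more than 15 mm or tipped (distance of spice_jar from where it was at the start of the episode above 0.015 m or angle between spice_jar's own z axis and vertical above 0.2 rad).
It fails at once if the short tin is shifted by more than 20 mm (distance of short_tin from where it was at the start of the episode above 0.02 m).
It also fails if it takes over 64 s, if anything falls off the work surface, if the arm or the gripper's body presses on something with over 40 N, if the wrist force passes 120 N, or if a joint passes its speed limit or range.

## Robot

A 6-joint arm with a two-finger parallel gripper is mounted at the origin on the work surface; the furniture and walls round the work are solid. World frame = base frame: x ahead of the robot, y to its left, z up, the work surface at z = 0. Lengths are in m, angles in rad, forces in N, time in s.
With the tool pointing down it reaches from about 0.35 to 0.975 m from the base axis. Payload 4.9 kg.
Tool frame: the origin (TCP) lies midway between the tips of the shut fingers; the grasp point (between the pads) lies 19 mm behind it; z points along the fingers, y is the line along which they close (so a half turn about z gives the same grasp; the last joint's range is limited). The gripper opens to 85 mm and grips with 20 to 120 N. Pads are 22 mm wide; open, the fingers measure 114 mm over their backs; the gripper's body (76 mm by 85 mm) begins 54 mm behind the grasp point. The pads swing forward as they close: fully open they stand 13 mm farther back than shut.
Start: joints at [1.012, 0.053, 1.613, -0, 1.476, -0.119], TCP at [0.266, 0.566, 0.231] pointing down, gripper open.
Joint ranges: [-3.01, 3.01], [-1.01, 2.22], [0.06, 2.58], [-1.02, 4.17], [0.09, 2.62], [-3.14, 3.14]. Speed limits (rad/s): [2.57, 2.57, 3.14, 3.14, 3.14, 3.14].

## Interface

Orientations are given as a unit quaternion [w, x, y, z].
In Python, from plant import manip gives the robot as it stands.
- The arm moves only by the shell command python3 shift.py, which reads ROWS from standard input. ROWS is 1 to 5 rows, one to a line, with the numbers parted by commas; each row has 7 numbers: the opening from 0.0 (shut) to 1.0 (fully open), then dx, dy, dz in shares of the most that a row can go, 1 being 62.5 mm, then a rotation vector rx, ry, rz in units of 0.2 rad; each row shifts and turns the commanded pose from where the row before left it, along the tool's axes as they then stand; what a row does not reach is not made up. A row lasts 1/8 s, in which the tool goes at most 0.0625 m and 0.188 rad, less where a joint would pass 70% of its speed; a pose out of reach is approached as far as the arm can. The fingers move at their own pace and stop on an object; the grip force is fixed at half the most. Time passes only in rows, so rows that do not move let the fingers close. It prints the time, the measured TCP pose, the force, the opening and the grip force at its end. Input that does not fit is refused with a message, and nothing moves.
- manip.state(): the state, without advancing time (a new reading comes with each control period).
- manip.grab_frame(name): name is "scene" or "side" or "wrist"; returns the picture (420x560x3 uint8, red, green, blue); there is no depth.
- manip.camera_params(name): a dict with "intrinsics" (3x3 intrinsics, pixels), "xyz" and "orientation" of the camera in the world. Camera axes: x right, y down, z forward; pixel columns grow to the right and rows downward; lengths in m; the calibration is good to about 2 mm. A picture is of the moment at which its call begins: read the wrist's pose just before it. camera_params takes no time and is no camera call; for the wrist camera it gives the pose at the moment of the call.
- manip.job_done(): hands the job in; it is judged then, once.
The state is a dict: "time": time; "joint_pos": joint angles; "joint_vel": joint speeds; "joint_efforts": joint torques, N m; "tool_pos": TCP position; "tool_rot": TCP orientation; "contact_force": force on the tool from outside, world axes, zero at the start; "ft_torque": the same for the moment, N m; "gripper_width": opening from 0.0 (shut) to 1.0 (fully open); "grasp_force": force on a finger pad.
Only numpy, scipy, OpenCV 4.12 (cv2) and the standard library are available. Lean on these libraries where they do the work, as an engineer would, in place of code of your own. Each camera call takes 0.05 s, during which the arm holds its last target. There are 200 camera calls.

## Working session

There is one attempt and no reset: what is moved stays moved. The work goes in short steps, Python scripts to look and compute and a shell command to move; the robot and the scene stay as the last step left them, time stands still between calls to the robot, and variables do not carry over. Pictures are saved under pics/ and viewed, at most 12 in all, crops included, and the job is handed in when it is done.

```bash
ls; mkdir -p pics; python3 - <<'E'
from plant import manip
import cv2
s=manip.state();print({k:s[k] for k in('time','tool_pos','tool_rot','gripper_width')})
for n in("scene","side"):
    p=manip.camera_params(n);print(n,p)
    cv2.imwrite(f"pics/{n}0.png",manip.grab_frame(n)[:,:,::-1])
E
```

```text
pics
plant.py
shift.py
{'time': 0.0, 'tool_pos': array([0.265758  , 0.56497408, 0.23004975]), 'tool_rot': array([-3.38673035e-04,  2.18117110e-01,  9.75922040e-01, -9.91474155e-04]), 'gripper_width': 1.0000207165530242}
scene {'intrinsics': array([[492.10344979,   0.        , 278.6818647 ],
       [  0.        , 492.10344979, 215.8680417 ],
       [  0.        ,   0.        ,   1.        ]]), 'xyz': array([-0.20334779,  0.66124723,  1.30816989]), 'orientation': array([ 0.1416393 , -0.35326467,  0.86558688, -0.32542546])}
side {'intrinsics': array([[450.30721429,   0.        , 279.3397238 ],
       [  0.        , 450.30721429, 212.40109226],
       [  0.        ,   0.        ,   1.        ]]), 'xyz': array([0.45231719, 1.05409823, 0.66040844]), 'orientation': array([ 0.01218802, -0.02016432,  0.83951872, -0.54281965])}
```

View pics/scene0.png

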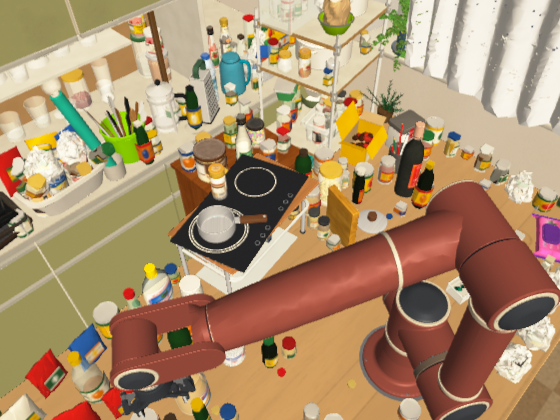

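View pics/side0.png

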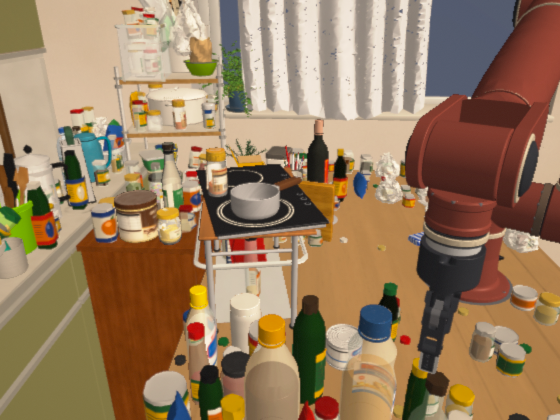

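The scene view shows the pan at about (215,223) with its handle reaching (266,218), the small ring at (255,182), the jar at (218,180) and the lid at (373,221). The side view shows the pan at (256,202), the large ring at (256,210) and the jar at (215,172).

```bash
cat > h.py <<'E'
import numpy as np, cv2
from scipy.spatial.transform import Rotation as R
from plant import manip
def rot(q): return R.from_quat(np.r_[q[1:],q[0]])
def ray(p,uv):
    d=rot(p["orientation"]).apply(np.linalg.solve(p["intrinsics"],[uv[0],uv[1],1.]))
    return np.array(p["xyz"]),d/np.linalg.norm(d)
def onz(p,uv,z):
    o,d=ray(p,uv); return o+d*(z-o[2])/d[2]
def tri(obs):
    A=np.zeros((3,3));b=np.zeros(3)
    for p,uv in obs:
        o,d=ray(p,uv);M=np.eye(3)-np.outer(d,d);A+=M;b+=M@o
    x=np.linalg.solve(A,b)
    return x,[np.linalg.norm(np.cross(x-ray(p,uv)[0],ray(p,uv)[1])) for p,uv in obs]
def proj(p,X):
    c=rot(p["orientation"]).inv().apply(np.atleast_2d(X)-p["xyz"]);u=c@p["intrinsics"].T
    return u[:,:2]/u[:,2:]
def delta(goal,yaw=None):
    """tool-axis shift from the measured pose to a world goal"""
    s=manip.state();return rot(s["tool_rot"]).inv().apply(np.array(goal)-s["tool_pos"])
E
python3 - <<'E'
from h import *
S=manip.camera_params("scene");D=manip.camera_params("side")
f=lambda n,x:print(n,np.round(x,3))
f("large",onz(S,(218,229),.266));f("large side",onz(D,(256,210),.266));f("small",onz(S,(255,182),.266));f("small side",onz(D,(240,177),.266))
f("lid knob",onz(S,(373,214),.034));f("jar base",onz(S,(219,198),.266));f("hend",onz(S,(266,218),.302));f("pan rim",onz(S,(216,219),.312))
f("tin?",onz(S,(190,285),.058))
print(tri([(S,(218,229)),(D,(256,210))]),tri([(S,(216,219)),(D,(256,194))]))
a=cv2.imread("pics/scene0.png")[135:275,165:425];cv2.imwrite("pics/c1.png",cv2.resize(a,None,fx=3,fy=3,interpolation=2))
E
```

```text
large [0.545 0.167 0.266]
large side [0.544 0.169 0.266]
small [ 0.606 -0.032  0.266]
small side [ 0.605 -0.039  0.266]
lid knob [ 0.377 -0.361  0.034]
jar base [0.634 0.088 0.266]
hend [0.455 0.068 0.302]
pan rim [0.543 0.17  0.312]
tin? [0.587 0.272 0.058]
(array([0.5445654 , 0.16755852, 0.2660532 ]), [np.float64(0.0006987423442075069), np.float64(0.0006987423442073534)]) (array([0.5452767 , 0.16751264, 0.30474199]), [np.float64(0.002709155291952956), np.float64(0.0027091552919529115)])
```

View pics/c1.png

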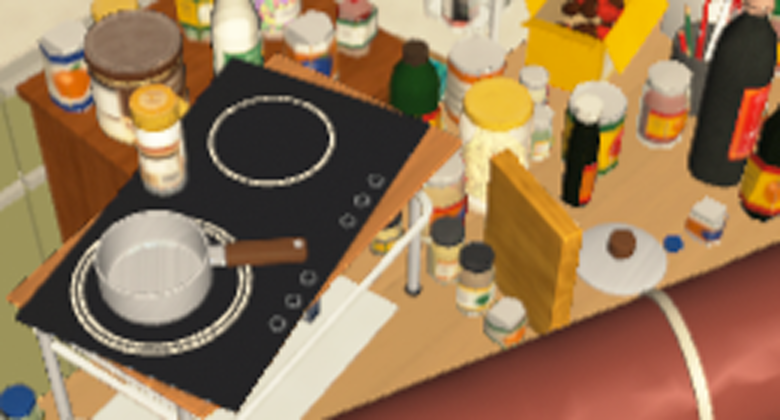

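The crop puts the small ring at full-image (255.7,181.7), the jar base at (219,195), the handle from (240,219.7) to (266,218.3) and the knob at (372,215). A wooden board stands left of the lid. Next I rise and turn the tool so its x axis lies along the handle.

Careful with the scale: shifts go in shares of 62.5 mm and turns go in units of 0.2 rad. That gives: -0.05 m is -0.8, 0.18 rad is 0.9.

```bash
python3 - <<'E'
from h import *
S=manip.camera_params("scene")
a,b=onz(S,(240,219.7),.306)-0,onz(S,(266,218.3),.306);p=onz(S,(216,216.7),.312);print(a,b,p,np.arctan2(*(a-b)[1::-1]),np.arctan2(*(p-b)[1::-1]))
E
echo '1,0,0,-0.8,0,0,0.9
1,0,0,-0.8,0,0,0.9
1,0,0,-0.8,0,0,0.9
1,0,0,-0.8,0,0,0.9
1,0,0,-0.8,0,0,0.9' | python3 shift.py
echo '1,0,0,-0.32,0,0,0.9
1,0,0,-0.32,0,0,0.9
1,0,0,0,0,0,0.9
1,0,0,0,0,0,0.9
1,0,0,0,0,0,0.9' | python3 shift.py
python3 -c "
from h import *
print(delta([0.40,0.08,0.5]), rot(manip.state()['tool_rot']).as_matrix().round(3))
p=manip.camera_params('wrist');s=manip.state()
print(rot(s['tool_rot']).inv().apply(p['xyz']-s['tool_pos']),(rot(s['tool_rot']).inv()*rot(p['orientation'])).as_matrix().round(3),p['intrinsics'])"
```

```text
[0.49881854 0.12316348 0.306     ] [0.45171914 0.07072426 0.306     ] [0.54948964 0.1643346  0.312     ] 0.8389926147811367 0.763663995672126
time: 0.72
tool_pos: [0.2659, 0.5653, 0.4823]
tool_rot: [0.0, 0.623, 0.782, -0.0]
contact_force: [0.1, 1.0, 1.2]
gripper_width: 1.001
grasp_force: 0.0
time: 1.35
tool_pos: [0.2661, 0.5655, 0.5206]
tool_rot: [0.0, 0.901, 0.433, -0.0]
contact_force: [-0.5, -0.3, -0.5]
gripper_width: 0.997
grasp_force: 0.0
[-0.29537349  0.40791537  0.02096854] [[ 0.625  0.781 -0.001]
 [ 0.781 -0.625 -0.001]
 [-0.001  0.    -1.   ]]
[ 0.0662224  -0.0005854  -0.14136945] [[-0.001 -0.964 -0.265]
 [ 1.    -0.001 -0.   ]
 [ 0.    -0.265  0.964]] [[302.66875212   0.         281.03387304]
 [  0.         302.66875212 213.00636418]
 [  0.           0.           1.        ]]
```

```bash

echo '1,-0.48,0.832,0.032,0,0,0
1,-0.48,0.832,0.032,0,0,0
1,-0.48,0.832,0.032,0,0,0
1,-0.48,0.832,0.032,0,0,0
1,-0.48,0.832,0.032,0,0,0' | python3 shift.py | tail -5 | head -1
echo '1,-0.48,0.832,0.032,0,0,0
1,-0.48,0.832,0.032,0,0,0
1,-0.48,0.832,0.032,0,0,0
1,-0.48,0.832,0.032,0,0,0
1,0,0,0,0,0,0' | python3 shift.py
cat >> h.py <<'E'
def snap(name):
    import json
    p=manip.camera_params("wrist");im=manip.grab_frame("wrist")[:,:,::-1]
    cv2.imwrite(f"pics/{name}.png",im)
    json.dump({k:np.array(v).tolist() for k,v in p.items()},open(f"{name}.json","w"))
def cam(name):
    import json
    return {k:np.array(v) for k,v in json.load(open(f"{name}.json")).items()}
E
python3 -c "
from h import *
snap('w1')"
```

```text
tool_pos: [0.3772, 0.2848, 0.5107]
time: 2.6
tool_pos: [0.4666, 0.0602, 0.5015]
tool_rot: [-0.001, 0.902, 0.433, -0.001]
contact_force: [0.1, 0.8, 0.1]
gripper_width: 0.997
grasp_force: 0.0
```

View pics/w1.png

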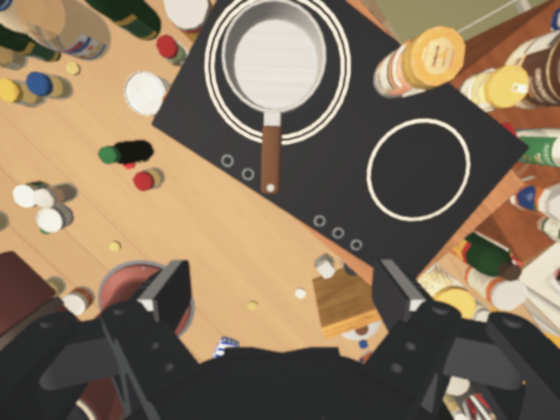

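The wrist view shows the handle from (272,125) to (270,192), with its screw at (270,188). The pan rim is around (274,56), the small ring around (418,169) and the jar cap at (437,52); the board at (345,300) hides the lid.

```bash
python3 - <<'E'
from h import *
W=cam("w1");S=manip.camera_params("scene");D=manip.camera_params("side")
im=cv2.imread("pics/w1.png");g=cv2.cvtColor(im,cv2.COLOR_BGR2GRAY)
def circ(P,g,box,z,th):
    x0,y0,x1,y1=box;m=np.zeros_like(g);m[y0:y1,x0:x1]=(g[y0:y1,x0:x1]>th)*255
    cs=cv2.findContours(m,cv2.RETR_EXTERNAL,cv2.CHAIN_APPROX_NONE)[0];c=max(cs,key=cv2.contourArea)[:,0]
    X=np.array([onz(P,uv,z)[:2] for uv in c.astype(float)])
    A=np.c_[2*X,np.ones(len(X))];s=np.linalg.lstsq(A,(X**2).sum(1),rcond=None)[0]
    return s[:2],2*np.sqrt(s[2]+s[:2]@s[:2])
sm=circ(W,g,(360,112,478,228),.266,110);print("small",sm)
gs=cv2.cvtColor(cv2.imread("pics/scene0.png"),cv2.COLOR_BGR2GRAY)
print("small scene",circ(S,gs,(232,164,279,200),.266,110))
print("screw",tri([(W,(270,188)),(S,(264.7,216))]),"start",tri([(W,(272,125)),(S,(239.5,219.5))]))
print("rim",tri([(W,(274,56)),(S,(216,216.7)),(D,(256,192))]),onz(W,(274,56),.312))
print("jarcap",tri([(W,(440,50)),(S,(217,164.5))]), "tin",onz(W,(147,93),.058),onz(W,(392,78),.28),onz(S,(219.3,193),.27))
a,b=onz(W,(270,188),.310),onz(W,(272,125),.310);print(a,b,np.arctan2(*(b-a)[1::-1]))
hs=cv2.cvtColor(im,cv2.COLOR_BGR2HSV);m=((hs[...,0]<15)&(hs[...,1]>90)&(hs[...,2]>40)).astype(np.uint8);m[:122]=0;m[194:]=0;m[:,:255]=0;m[:,290:]=0
for y in range(126,192,12):
    xs=np.nonzero(m[y])[0];print(y,xs.min(),xs.max(),onz(W,(xs.mean(),y),.310)[:2].round(4))
E
```

```text
small (array([ 0.60788891, -0.03325261]), np.float64(0.12755652524961028))
small scene (array([ 0.60897005, -0.03441472]), np.float64(0.1222628886805694))
screw (array([0.45781334, 0.07048086, 0.31007672]), [np.float64(0.0007341707496770027), np.float64(0.0007341707496770558)]) start (array([0.50243327, 0.12212528, 0.30308229]), [np.float64(8.95660679726002e-05), np.float64(8.956606797274732e-05)])
rim (array([0.5452311 , 0.16929213, 0.31207847]), [np.float64(0.0022910845766278025), np.float64(0.004942363303956359), np.float64(0.00438101205263235)]) [0.54573154 0.17158986 0.312     ]
jarcap (array([0.63078261, 0.08205146, 0.39774986]), [np.float64(0.002354562228686078), np.float64(0.0023545622286861153)]) tin [0.35743501 0.31396776 0.058     ] [0.63717337 0.07841947 0.28      ] [0.64554627 0.07583771 0.27      ]
[0.45818284 0.07111307 0.31      ] [0.50260075 0.12199302 0.31      ] 0.8531034191096081Traceback (most recent call last):
  File "<stdin>", line 19, in <module>
    return umr_minimum(a, axis, None, out, keepdims, initial, where)
ValueError: zero-size array to reduction operation minimum which has no identity
```

The measurements agree: handle top at z≈0.310, yaw 0.852, pan axis at (0.5455,0.171), small ring at (0.6085,-0.034) and jar near (0.636,0.08). Next I line up over the grip point.

```bash
echo '1,0,0,0,0,0,0.215
1,0,0,0,0,0,0' | python3 shift.py >/dev/null
python3 -c "
from h import *
print(delta([0.4797,0.0958,0.282]).round(4), rot(manip.state()['tool_rot']).as_matrix().round(3))"
```

```text
[ 0.0329 -0.0094  0.2214] [[ 0.651  0.759  0.   ]
 [ 0.759 -0.651  0.   ]
 [ 0.    -0.    -1.   ]]
```

Converted, 0.04 m is 0.64, 0.011 m is 0.176, 0.01 rad is 0.05.

```bash
echo '1,0.176,-0.048,0.64,0,0,0.05
1,0.176,-0.048,0.64,0,0,0
1,0.176,-0.048,0.64,0,0,0
1,0,0,0.64,0,0,0
1,0,0,0,0,0,0' | python3 shift.py
python3 -c "
from h import *
print(delta([0.4797,0.0958,0.282]).round(4));snap('w2')"
```

```text
time: 3.52
tool_pos: [0.4788, 0.0953, 0.3394]
tool_rot: [-0.001, 0.911, 0.413, -0.003]
contact_force: [-0.8, -0.3, 0.2]
gripper_width: 0.994
grasp_force: 0.0
[0.0013 0.0007 0.0574]
```

View pics/w2.png

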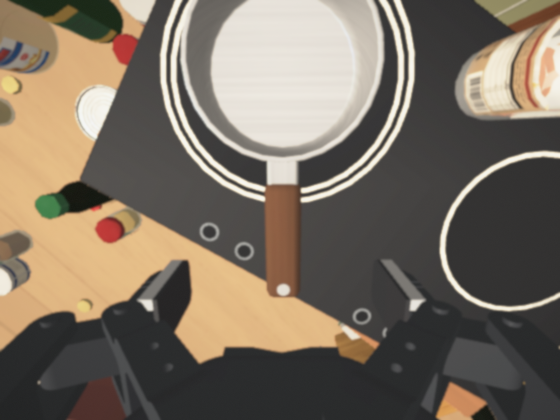

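The handle runs straight down the picture at column 282, midway between the fingers, and the jar's foot has its left edge at about (457,90). I now descend and grip.

```bash
python3 -c "
from h import *
W=cam('w2');print(onz(W,(457,90),.272),onz(W,(470,118),.266))
J=np.array([.636,.08])
import itertools
for uv in [(457,90),(470,118)]: print(np.linalg.norm(onz(W,uv,.268)[:2]-J))"
echo '1,0,0,0.32,0,0,0
1,0,0,0.32,0,0,0
1,0.016,0,0.272,0,0,0
1,0,0,0,0,0,0
0,0,0,0,0,0,0' | python3 shift.py
echo '0,0,0,0,0,0,0
0,0,0,0,0,0,0
0,0,0,0,0,0,0
0,0,0,0,0,0,0
0,0,0,0,0,0,0' | python3 shift.py
```

```text
[0.62240725 0.08963269 0.272     ] [0.62228936 0.06721631 0.266     ]
0.014486816019509413
0.0189609087522909
time: 4.2
tool_pos: [0.4816, 0.0949, 0.2866]
tool_rot: [0.0, 0.911, 0.412, 0.0]
contact_force: [0.4, -0.4, 0.3]
gripper_width: 0.817
grasp_force: 0.0
time: 4.82
tool_pos: [0.4813, 0.0952, 0.287]
tool_rot: [-0.0, 0.911, 0.412, 0.0]
contact_force: [-2.9, 0.9, 4.2]
gripper_width: 0.246
grasp_force: 60.6
```

The handle is gripped at 21 mm with 60 N. I slide in two legs, first forward of the jar and then to the small ring.

Converted, -0.0095 m is -0.152, 0.0074 m is 0.1184.

```bash
echo '0,-0.152,0.1184,0,0,0,0
0,-0.152,0.1184,0,0,0,0
0,-0.152,0.1184,0,0,0,0
0,-0.152,0.1184,0,0,0,0
0,-0.152,0.1184,0,0,0,0' | python3 shift.py
echo '0,-0.152,0.1184,0,0,0,0
0,-0.152,0.1184,0,0,0,0
0,-0.152,0.1184,0,0,0,0
0,-0.152,0.1184,0,0,0,0
0,-0.152,0.1184,0,0,0,0' | python3 shift.py
python3 -c "
from h import *
snap('w3')"
```

```text
time: 5.45
tool_pos: [0.4783, 0.0361, 0.2865]
tool_rot: [-0.001, 0.911, 0.413, 0.002]
contact_force: [-0.1, 6.1, 2.2]
gripper_width: 0.239
grasp_force: 60.4
time: 6.08
tool_pos: [0.4747, -0.024, 0.2865]
tool_rot: [-0.001, 0.911, 0.413, 0.002]
contact_force: [0.6, 6.5, 1.5]
gripper_width: 0.242
grasp_force: 60.5
```

View pics/w3.png

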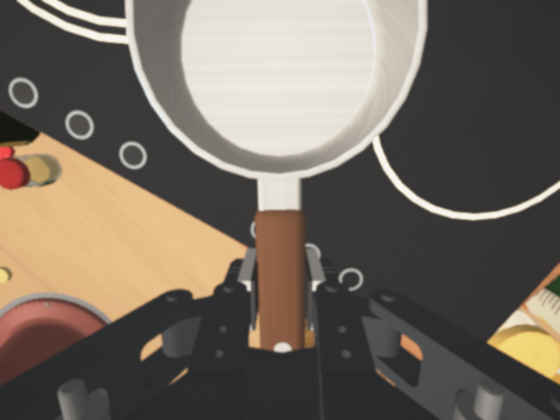

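The pan is still square in the grip (handle at column 281), with the rim's lower edge at row 178 and the small ring's arc at its right. On to the second leg.

Converted, 0.0109 m is 0.1744, -0.0019 m is -0.0304.

```bash
echo '0,-0.0304,0.1744,0,0,0,0
0,-0.0304,0.1744,0,0,0,0
0,-0.0304,0.1744,0,0,0,0
0,-0.0304,0.1744,0,0,0,0
0,-0.0304,0.1744,0,0,0,0' | python3 shift.py|sed -n 2,4p
echo '0,-0.0304,0.1744,0,0,0,0
0,-0.0304,0.1744,0,0,0,0
0,-0.0304,0.1744,0,0,0,0
0,-0.0304,0.1744,0,0,0,0
0,-0.0304,0.1744,0,0,0,0' | python3 shift.py
echo '0,0,0,0,0,0,0
0,0,0,0,0,0,0' | python3 shift.py
python3 - <<'E'
from h import *
snap('w4');a=cv2.imread("pics/w4.png")
cv2.imwrite("pics/s4.png",manip.grab_frame("scene")[:,:,::-1]);cv2.imwrite("pics/d4.png",manip.grab_frame("side")[:,:,::-1])
c=cv2.resize(cv2.imread("pics/s4.png")[135:265,175:305],(390,390),interpolation=2)
d=cv2.resize(cv2.imread("pics/d4.png")[130:260,195:325],(390,390),interpolation=2)
cv2.imwrite("pics/c4.png",np.hstack([c,d]))
E
```

```text
tool_pos: [0.5083, -0.0669, 0.2865]
tool_rot: [-0.002, 0.911, 0.413, -0.0]
contact_force: [-5.0, 6.9, 4.6]
time: 7.38
tool_pos: [0.5429, -0.11, 0.2865]
tool_rot: [-0.002, 0.911, 0.413, -0.0]
contact_force: [-5.5, 6.0, 5.1]
gripper_width: 0.244
grasp_force: 61.4
time: 7.62
tool_pos: [0.5436, -0.111, 0.2867]
tool_rot: [-0.0, 0.911, 0.412, 0.001]
contact_force: [-0.1, 3.4, 4.4]
gripper_width: 0.243
grasp_force: 60.7
```

View pics/c4.png

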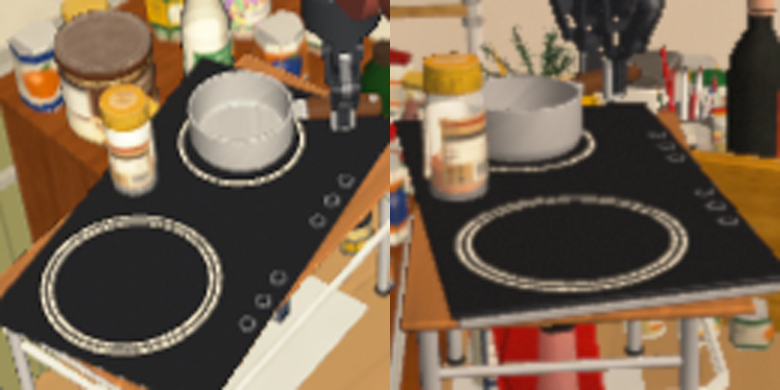

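The pan stands inside the small ring and the jar is untouched. I release, rise and check it from above.

```bash
echo '1,0,0,0,0,0,0
1,0,0,0,0,0,0
1,0,0,0,0,0,0
1,0,0,0,0,0,0
1,0,0,-0.32,0,0,0' | python3 shift.py|tail -3
echo '1,0,0,-0.8,0,0,0
1,0.48,0,-0.8,0,0,0
1,0.48,0,-0.8,0,0,0
1,0.48,0,-0.8,0,0,0
1,0,0,0,0,0,0' | python3 shift.py|sed -n 2p
cat > m5.py <<'E'
from h import *
import sys
n=sys.argv[1];snap(n);W=cam(n);im=cv2.imread(f"pics/{n}.png")
hs=cv2.cvtColor(im,cv2.COLOR_BGR2HSV);g=hs[...,2]
# outer silhouette of pan rim: predicted circle, search outward gradient
c0=np.array([.608,-.035])
def edge(z,r,lo,hi,c0,sign):
    P=[];th=np.arange(0,2*np.pi,.05)
    rr=np.arange(lo,hi,.0005)
    for t in th:
        X=np.c_[c0[0]+rr*np.cos(t),c0[1]+rr*np.sin(t),np.full(len(rr),z)];uv=proj(W,X).astype(np.float32)
        if (uv<2).any() or (uv[:,0]>557).any() or (uv[:,1]>417).any(): continue
        v=cv2.remap(g,uv[None,:,0],uv[None,:,1],1)[0].astype(float);d=sign*np.gradient(cv2.GaussianBlur(v[None],(7,1),0)[0])
        if d.max()>3: P.append(X[d.argmax(),:2])
    P=np.array(P)
    for _ in range(4):
        s=np.linalg.lstsq(np.c_[2*P,np.ones(len(P))],(P**2).sum(1),rcond=None)[0];R0=np.sqrt(s[2]+s[:2]@s[:2])
        e=abs(np.linalg.norm(P-s[:2],axis=1)-R0);P=P[e<max(.0015,2*np.median(e))]
    return s[:2].round(4),(2*R0).round(4),len(P)
print("rim",edge(.312,.052,.044,.062,c0,-1));print("ring",edge(.266,.063,.056,.072,c0,1))
E
python3 m5.py w5
```

```text
contact_force: [0.1, 0.6, -0.5]
gripper_width: 1.003
grasp_force: 0.0
tool_pos: [0.6041, -0.0428, 0.5137]
rim (array([ 0.6074, -0.0345]), np.float64(0.1045), 84)
ring (array([ 0.607 , -0.0348]), np.float64(0.1199), 96)
```

View pics/w5.png

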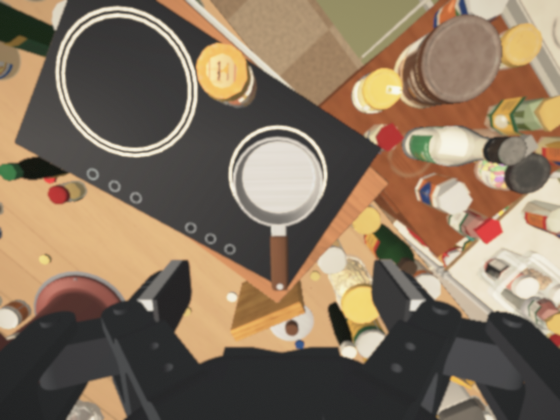

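From above the pan is at (0.6074,-0.0345) and the ring at (0.6070,-0.0348), so it is centred. The lid's knob is at (291,327), with the board just above it in the picture; I measure both.

```bash
python3 - <<'E'
from h import *
W=cam("w5");S=manip.camera_params("scene")
for n,a,b in [("knob",(291.5,327),(372,214)),("board near top",(234,338),(357,214)),("board far top",(305,310),(333,186)),("w1 knob",(361,331),(372,214))]:
    print(n,tri([((cam("w1") if n[0]=="w" else W),a),(S,b)]))
print(onz(S,(349.3,245),0),onz(S,(372,214),.045), onz(W,(291.5,327),.045))
print(delta([.36,-.40,.45]))
E
```

```text
knob (array([ 0.37592266, -0.34757259,  0.04159094]), [np.float64(0.0035977891246974803), np.float64(0.0035977891246974643)])
board near top (array([ 0.3454657 , -0.21048014,  0.18064522]), [np.float64(0.0011710747739150807), np.float64(0.0011710747739150735)])
board far top (array([ 0.47865881, -0.25356057,  0.17844125]), [np.float64(0.0010884041644217606), np.float64(0.0010884041644218978)])
w1 knob (array([ 0.3718421 , -0.34492945,  0.05106826]), [np.float64(0.00034613304619294957), np.float64(0.00034613304619270807)])
[ 0.36404998 -0.22087392  0.        ] [ 0.37453127 -0.34934127  0.045     ] [ 0.37902091 -0.34157884  0.045     ]
[-0.42869277  0.052099    0.05936523]
```

Converted, -0.054 m is -0.864, 0.016 m is 0.256.

```bash
echo '1,-0.864,0.064,0.256,0,0,0
1,-0.864,0.064,0.256,0,0,0
1,-0.864,0.064,0.256,0,0,0
1,-0.864,0.064,0.256,0,0,0
1,-0.864,0.064,0.256,0,0,0' | python3 shift.py|sed -n 2p
echo '1,-0.864,0.064,0.256,0,0,0
1,-0.864,0.064,0.256,0,0,0
1,-0.864,0.064,0.256,0,0,0
1,0,0,0,0,0,0
1,0,0,0,0,0,0' | python3 shift.py
python3 -c "
from h import *
snap('w6')"
```

```text
tool_pos: [0.4372, -0.261, 0.4244]
time: 10.32
tool_pos: [0.3409, -0.389, 0.3777]
tool_rot: [-0.001, 0.911, 0.411, 0.0]
contact_force: [-0.1, 0.7, 0.6]
gripper_width: 1.004
grasp_force: 0.0
```

View pics/w6.png

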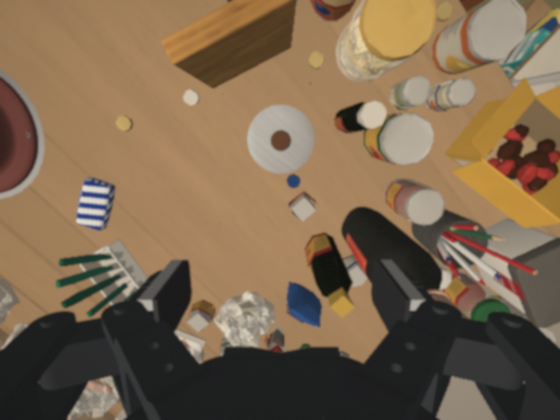

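The lid's knob is at (281,140), with the plate about 34 px in radius. The board is at (230,40), the nearest bottle's foot at (345,118), and the space between is free for the fingers.

```bash
python3 - <<'E'
from h import *
W=cam("w6");S=manip.camera_params("scene")
im=cv2.imread("pics/w6.png");hs=cv2.cvtColor(im,cv2.COLOR_BGR2HSV)
b=(slice(125,156),slice(266,298));m=((hs[b][...,1]>90)&(hs[b][...,2]<150)).astype(np.uint8)
M=cv2.moments(m,True);k=(M['m10']/M['m00']+266,M['m01']/M['m00']+125);print(k,M['m00'])
# whole lid: low saturation disc
b=(slice(95,182),slice(240,322));m=((hs[b][...,1]<60)).astype(np.uint8);c=max(cv2.findContours(m,0,1)[0],key=cv2.contourArea);(e,r,_)=cv2.fitEllipse(c);l=(e[0]+240,e[1]+95);print(l,r)
print(tri([(W,k),(S,(372,214)),(cam("w5"),(291.5,327))]),onz(W,k,.042),onz(W,l,.010))
K=onz(W,k,.042);print(delta([K[0],K[1],.021]))
E
```

```text
(280.2283464566929, 140.25590551181102) 254.0
(280.1976776123047, 138.53939819335938) (66.0372543334961, 67.47674560546875)
(array([ 0.37486765, -0.34853219,  0.04063933]), [np.float64(0.001961397040595301), np.float64(0.0034199740430775373), np.float64(0.0040877185226833816)]) [ 0.37304719 -0.34914987  0.042     ] [ 0.37405757 -0.34774447  0.01      ]
[ 0.05041342 -0.00246608  0.35739319]
```

The three views put the knob at (0.3735,-0.3487), height ~0.041. I descend to just above it and look again with a narrow measurement.

```bash
echo '1,0.272,-0.016,0.8,0,0,0
1,0.272,-0.016,0.8,0,0,0
1,0.272,0,0.8,0,0,0
1,0,0,0.8,0,0,0
1,0,0,0.8,0,0,0' | python3 shift.py|sed -n 2p
echo '1,0,0,0.32,0,0,0
1,0,0,0,0,0,0' | python3 shift.py|sed -n 2p
python3 - <<'E'
from h import *
snap("w7");W=cam("w7");im=cv2.imread("pics/w7.png");hs=cv2.cvtColor(im,cv2.COLOR_BGR2HSV)
p=proj(W,[[.3735,-.3487,.042]])[0].astype(int);print(p)
x0,y0=p-70;m=np.zeros(hs.shape[:2],np.uint8);b=(slice(max(y0,0),y0+140),slice(x0,x0+140));m[b]=(hs[b][...,1]>90)&(hs[b][...,2]<150)
c=max(cv2.findContours(m,0,1)[0],key=cv2.contourArea);e,r=cv2.minEnclosingCircle(c);print(e,r,onz(W,e,.040),cv2.boundingRect(c))
print(delta([.3735,-.3487,.021]))
E
```

```text
tool_pos: [0.375, -0.3486, 0.1278]
tool_pos: [0.3737, -0.3477, 0.1068]
[283 227]
(283.0, 224.68605041503906) 21.89266586303711 [ 0.37428113 -0.34781429  0.04      ] (263, 203, 41, 44)
[-0.00040222 -0.00078832  0.08766108]
```

View pics/w7.png

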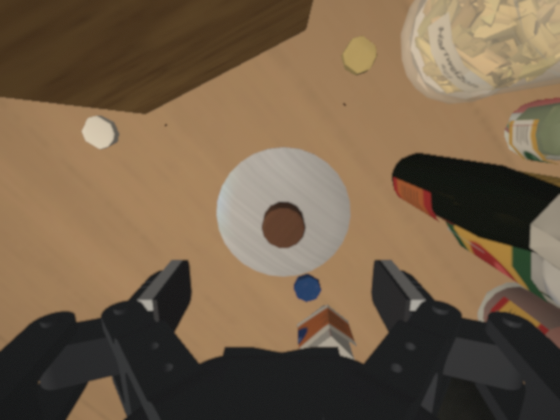

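The knob is centred at (283,225), fingers straddle it evenly, and nothing stands where they come down. I descend and grip.

```bash
echo '1,0,0,0.48,0,0,0
1,0,0,0.48,0,0,0
1,0,0,0.24,0,0,0
1,0,0,0.16,0,0,0
1,0,0,0,0,0,0' | python3 shift.py
echo '0,0,0,0,0,0,0
0,0,0,0,0,0,0
0,0,0,0,0,0,0
0,0,0,0,0,0,0
0,0,0,0,0,0,0' | python3 shift.py
python3 -c "
from h import *
print(delta([.6074,-.0345,.022+.266+.038]),delta([.6074,-.0345,.022+.266+.12]))"
```

```text
time: 11.92
tool_pos: [0.3739, -0.3499, 0.0237]
tool_rot: [0.0, 0.911, 0.412, 0.0]
contact_force: [0.0, 0.9, -0.0]
gripper_width: 1.0
grasp_force: 0.0
time: 12.55
tool_pos: [0.374, -0.3503, 0.0242]
tool_rot: [0.001, 0.911, 0.412, 0.0]
contact_force: [-0.4, 0.4, 6.2]
gripper_width: 0.355
grasp_force: 60.0
[ 0.39119775 -0.03314105 -0.30197546] [ 0.39117529 -0.03304213 -0.3839754 ]
```

The knob is gripped at 30 mm. I lift straight up, then carry the lid over.

Converted, -0.04 m is -0.64, -0.03 m is -0.48.

```bash
echo '0,0,0,-0.16,0,0,0
0,0,0,-0.48,0,0,0
0,0,0,-0.64,0,0,0
0,0,0,-0.64,0,0,0
0,0,0,-0.64,0,0,0' | python3 shift.py|tail -3
echo '0,0,0,-0.72,0,0,0
0,0,0,-0.72,0,0,0
0,0,0,-0.72,0,0,0
0,0,0,-0.72,0,0,0
0,0,0,-0.72,0,0,0' | python3 shift.py|sed -n 2p
echo '0,0.4,0,-0.16,0,0,0
0,0.64,0,0,0,0,0
0,0.64,0,0,0,0,0
0,0.64,-0.096,0,0,0,0
0,0.64,-0.096,0,0,0,0' | python3 shift.py|sed -n 2p
echo '0,0.64,-0.096,0,0,0,0
0,0.64,-0.096,0,0,0,0
0,0.64,-0.096,0,0,0,0
0,0.32,0,0,0,0,0
0,0,0,0,0,0,0' | python3 shift.py
python3 - <<'E'
from h import *
snap("w8");cv2.imwrite("pics/d8.png",manip.grab_frame("side")[:,:,::-1])
d=cv2.resize(cv2.imread("pics/d8.png")[80:240,150:310],(400,420))
cv2.imwrite("pics/c8.png",np.hstack([cv2.imread("pics/w8.png")[:,80:480],d]))
print(delta([.6074,-.0345,.3282]))
E
```

```text
contact_force: [-0.1, -0.1, -2.0]
gripper_width: 0.351
grasp_force: 59.7
tool_pos: [0.3732, -0.3493, 0.4091]
tool_pos: [0.4871, -0.2016, 0.4175]
time: 15.05
tool_pos: [0.566, -0.0854, 0.4175]
tool_rot: [-0.0, 0.911, 0.412, -0.001]
contact_force: [-1.5, 0.7, -1.9]
gripper_width: 0.353
grasp_force: 59.8
[ 0.06691904 -0.00301252  0.08969752]
```

View pics/c8.png

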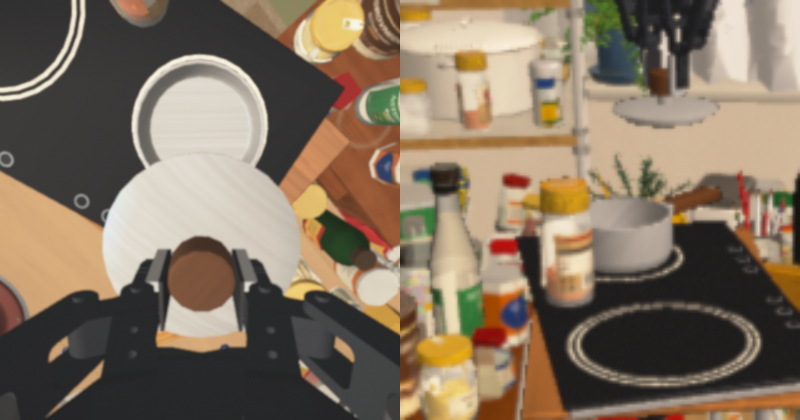

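The lid hangs level in the grip, and the pan waits at (200,122) in the left half with the jar unmoved. I measure the lid's plate in hand and the pan's rim.

```bash
sed -e 's/snap(n);//' -e '/^c0=/d' -e '/^print("rim"/d' m5.py > m8.py; cat >> m8.py <<'E'
s=manip.state();t=s["tool_pos"]
c=t[:2];zz=t[2]-.0242+.009
for sg in(1,-1):
    e=edge(zz,0,.048,.062,c,sg);print("lid",sg,e,"offset tool",rot(s["tool_rot"]).inv().apply(np.r_[e[0]-t[:2],0]).round(4))
print("rim",edge(.312,0,.046,.058,np.array([.6074,-.0345]),-1))
E
python3 m8.py w8
```

```text
lid 1 (array([ 0.5675, -0.0831]), np.float64(0.112), 29) offset tool [ 0.004  -0.0008 -0.    ]
lid -1 (array([ 0.5645, -0.0872]), np.float64(0.1141), 32) offset tool [-0.0011 -0.0004  0.    ]
rim (array([ 0.6085, -0.0338]), np.float64(0.1069), 87)
```

Converted, -0.001 m is -0.016, -0.0005 m is -0.008.

```bash
echo '0,0.32,-0.016,0.16,0,0,0
0,0.4,-0.016,0.32,0,0,0
0,0.336,-0.008,0.32,0,0,0
0,0,0,0.16,0,0,0
0,0,0,0,0,0,0' | python3 shift.py
python3 -c "
from h import *
print(delta([.6070,-.0348,.3282]));t=manip.state()"
```

```text
time: 15.78
tool_pos: [0.6071, -0.0349, 0.3566]
tool_rot: [-0.001, 0.911, 0.412, -0.001]
contact_force: [-0.3, -0.3, -1.9]
gripper_width: 0.354
grasp_force: 59.7
[ 9.92242834e-05 -8.21658641e-05  2.84377512e-02]
```

Converted, 0.008 m is 0.128, 0.005 m is 0.08.

```bash
echo '0,0,0,0.128,0,0,0
0,0,0,0.128,0,0,0
0,0,0,0.08,0,0,0
0,0,0,0.048,0,0,0
0,0,0,0,0,0,0' | python3 shift.py|sed -n 2,4p
echo '0,0,0,0.032,0,0,0
0,0,0,0,0,0,0' | python3 shift.py|sed -n 2,4p
```

```text
tool_pos: [0.6075, -0.0349, 0.334]
tool_rot: [-0.0, 0.911, 0.412, -0.0]
contact_force: [-0.1, -0.5, -2.5]
tool_pos: [0.6076, -0.0348, 0.3323]
tool_rot: [0.0, 0.911, 0.412, 0.0]
contact_force: [0.2, -0.0, -0.9]
```

No contact yet, as expected. I continue to the seat in small steps.

Converted, 0.002 m is 0.032.

```bash
echo '0,0,0,0.032,0,0,0
0,0,0,0,0,0,0' | python3 shift.py|sed -n 2,4p
echo '0,0,0,0.016,0,0,0
0,0,0,0,0,0,0' | python3 shift.py|sed -n 2,4p
echo '0,0,0,0.016,0,0,0
0,0,0,0,0,0,0' | python3 shift.py|sed -n 2,4p
```

```text
tool_pos: [0.6075, -0.0348, 0.33]
tool_rot: [-0.0, 0.911, 0.412, -0.0]
contact_force: [0.1, 0.5, -1.4]
tool_pos: [0.6075, -0.0348, 0.3292]
tool_rot: [-0.0, 0.911, 0.412, -0.0]
contact_force: [0.3, 0.4, -1.8]
tool_pos: [0.6076, -0.0348, 0.3283]
tool_rot: [-0.0, 0.911, 0.412, -0.0]
contact_force: [0.5, 1.4, -2.4]
```

```bash
echo '0,0,0,0.016,0,0,0
0,0,0,0,0,0,0' | python3 shift.py|sed -n 2,4p
echo '0,0,0,0.016,0,0,0
0,0,0,0,0,0,0' | python3 shift.py|sed -n 2,4p
```

```text
tool_pos: [0.6076, -0.0349, 0.3282]
tool_rot: [0.0, 0.911, 0.412, 0.0]
contact_force: [-2.2, -0.2, 2.0]
tool_pos: [0.6076, -0.0348, 0.3282]
tool_rot: [0.0, 0.911, 0.412, 0.001]
contact_force: [-2.7, 0.4, 5.1]
```

Contact came at TCP z=0.328, as predicted for a seated lid. I release, rise and look.

Converted, -0.02 m is -0.32.

```bash
echo '0.6,0,0,0,0,0,0
1,0,0,0,0,0,0
1,0,0,0,0,0,0
1,0,0,0,0,0,0
1,0,0,-0.32,0,0,0' | python3 shift.py|tail -3
echo '1,0,0,-0.8,0,0,0
1,0,0,-0.8,0,0,0
1,0,0,-0.8,0,0,0
1,0,0,-0.32,0,0,0
1,0,0,0,0,0,0' | python3 shift.py|sed -n 2,4p
cat > m9.py <<'E'
exec(open("m8.py").read().split("s=manip.state()")[0])
c=np.array([.6075,-.0348])
print("lid",edge(.321,0,.048,.062,c,-1),"ring",edge(.266,0,.058,.072,c,1))
E
python3 - <<'E'
from h import *
snap("w9")
for n in("scene","side"): cv2.imwrite(f"pics/{n}9.png",manip.grab_frame(n)[:,:,::-1])
S=cv2.imread("pics/scene9.png")[135:225,205:295];D=cv2.imread("pics/side9.png")[130:220,195:285]
q=lambda a,i:cv2.resize(a,(400,300) if i else (400,400))
cv2.imwrite("pics/c9.png",np.hstack([cv2.resize(S,(266,400)) ,cv2.resize(D,(266,400)),cv2.resize(cv2.imread("pics/w9.png")[60:360,160:400],(266,400))]))
E
python3 m9.py w9
```

```text
contact_force: [-0.2, 0.2, 0.7]
gripper_width: 1.001
grasp_force: 0.0
tool_pos: [0.6078, -0.0348, 0.5205]
tool_rot: [0.002, 0.911, 0.412, 0.003]
contact_force: [0.2, -0.6, -0.2]
lid (array([ 0.6083, -0.0331]), np.float64(0.1082), 97) ring (array([ 0.6074, -0.0344]), np.float64(0.1196), 56)
```

View pics/c9.png

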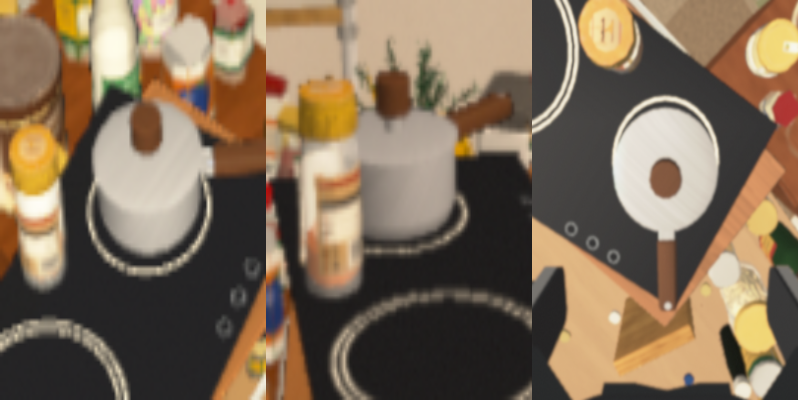

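The lid sits level and central on the pan, about 1–2 mm from its axis. The pan is inside the small ring, the jar is in place and the gripper is clear, so I hand in.

```bash
python3 -c "
from plant import manip
print(manip.job_done())"
```

```text
the job is handed in; nothing more can be done
None
```

The pan was slid round the jar to the centre of the small ring (within about 1 mm), the lid is seated level and within about 2 mm of centre, the jar looked undisturbed and the short tin's side was left alone after the start, and the job was handed in at about 19 s; no verdict was returned.

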